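# Find the full tin by its weight

### The job

The three closed tins in the desk tray look the same, but only one is still full. Working along the row from left to right, lift each tin clear of its well, feel its weight and set it back in its own well before taking the next (the last need not be set back if it is the full one); then take the full, heaviest one and hold it up level, at least 15 cm above the desk, for me to take. Finish while still holding it, with the other two tins seated in their wells and the pen, stapler and spectacles left alone.

Things in the scene. Friction and masses are not known exactly. Their poses are not given: they have to be found in the camera images.
- tin_a: one of three look-alike tins: round, flat, dull brown, lid fixed shut, 63 mm across, 24 mm high; origin under its centre, z up. Seated in a well, it stands 19 mm proud of the tray's top; grip it there across its diameter. Which tin is in which well varies. The full one weighs 0.34 to 0.46 kg, the others, nearly empty, 0.09 to 0.17 kg; looks do not tell
- tin_b: one of three look-alike tins: round, flat, dull brown, lid fixed shut, 63 mm across, 24 mm high; origin under its centre, z up. Seated in a well, it stands 19 mm proud of the tray's top; grip it there across its diameter. Which tin is in which well varies. The full one weighs 0.34 to 0.46 kg, the others, nearly empty, 0.09 to 0.17 kg; looks do not tell
- tin_c: one of three look-alike tins: round, flat, dull brown, lid fixed shut, 63 mm across, 24 mm high; origin under its centre, z up. Seated in a well, it stands 19 mm proud of the tray's top; grip it there across its diameter. Which tin is in which well varies. The full one weighs 0.34 to 0.46 kg, the others, nearly empty, 0.09 to 0.17 kg; looks do not tell
- tray: wooden desk tray, fixed, 16 mm high, 346 mm long (y); origin at desk height under the middle well, x away from the robot, y along the row to the left. From x = -69 to +92 mm. Three round wells 67 mm across, 5 mm deep, 105 mm apart along y (42 mm of flat wood between tins; 2 mm of play round a tin); at x = +69 mm a pen groove along y
- well_left (a point): centre of the floor of the left well (as the robot sees it), 11 mm above the desk; a seated tin's origin is here
- well_middle (a point): centre of the floor of the middle well, 11 mm above the desk
- well_right (a point): centre of the floor of the right well, 11 mm above the desk
- pen: loose blue pen 145 mm long, 12 mm thick, lying in the groove along the back of the tray; origin under its middle, y along it. To be left alone
- stapler: loose dark blue stapler, 36 x 148 x 51 mm, on the desk to the right of the tray; origin under its middle, y along it. To be left alone
- spectacles: loose folded spectacles, 15 x 134 x 41 mm, on the desk in front of the tray's left half; origin under their middle, y along them. To be left alone
Things that resemble listed ones, but are neither listed nor needed, are in the scene too. What is shaped like the tin_b but red is not meant.

How it is judged:
On the way, in this order (a step that is already met when the one before it is completed fails the run):
1. the tin from the left well is held in the fingers, lifted at least 15 mm clear of its well's floor, while the other two wells are filled (((contact force between tin_a and the fingers above 1 N and contact force between tin_a and tray below 0.05 N and z of tin_a in the frame of tray above 0.026 m) or (contact force between tin_b and the fingers above 1 N and contact force between tin_b and tray below 0.05 N and z of tin_b in the frame of tray above 0.026 m) or (contact force between tin_c and the fingers above 1 N and contact force between tin_c and tray below 0.05 N and z of tin_c in the frame of tray above 0.026 m)) and distance between each of tin_a, tin_b, tin_c and well_left above 0.015 m and distance between any of tin_a, tin_b, tin_c and well_middle below 0.008 m and distance between any of tin_a, tin_b, tin_c and well_right below 0.008 m), for 0.3 s.
2. the tin from the middle well is held in the fingers, lifted at least 15 mm clear of its well's floor, while the other two wells are filled (((contact force between tin_a and the fingers above 1 N and contact force between tin_a and tray below 0.05 N and z of tin_a in the frame of tray above 0.026 m) or (contact force between tin_b and the fingers above 1 N and contact force between tin_b and tray below 0.05 N and z of tin_b in the frame of tray above 0.026 m) or (contact force between tin_c and the fingers above 1 N and contact force between tin_c and tray below 0.05 N and z of tin_c in the frame of tray above 0.026 m)) and distance between each of tin_a, tin_b, tin_c and well_middle above 0.015 m and distance between any of tin_a, tin_b, tin_c and well_left below 0.008 m and distance between any of tin_a, tin_b, tin_c and well_right below 0.008 m), for 0.3 s.
3. the tin from the right well is held in the fingers, lifted at least 15 mm clear of its well's floor, while the other two wells are filled (((contact force between tin_a and the fingers above 1 N and contact force between tin_a and tray below 0.05 N and z of tin_a in the frame of tray above 0.026 m) or (contact force between tin_b and the fingers above 1 N and contact force between tin_b and tray below 0.05 N and z of tin_b in the frame of tray above 0.026 m) or (contact force between tin_c and the fingers above 1 N and contact force between tin_c and tray below 0.05 N and z of tin_c in the frame of tray above 0.026 m)) and distance between each of tin_a, tin_b, tin_c and well_right above 0.015 m and distance between any of tin_a, tin_b, tin_c and well_left below 0.008 m and distance between any of tin_a, tin_b, tin_c and well_middle below 0.008 m), for 0.3 s.
At the end, for the whole second after the job is handed in: One tin is held still in the fingers alone, underside at least 0.15 m above the desk, level within 0.2 rad; the other two sit released, flat and at rest in the wells they came from (floor within 2.5 mm, start within 12 mm) and are the light ones (each weighs on the tray with under 2.5 N) (((contact force between tin_a and the fingers above 1 N and contact force between tin_a and tray below 0.05 N and height (world z) of tin_a above 0.15 m and angle between tin_a's own z axis and vertical below 0.2 rad and linear speed of each of tin_a, tin_b, tin_c below 0.02 m/s and distance of each of tin_b, tin_c from where it was at the start of the episode below 0.012 m and z of each of tin_b, tin_c in the frame of tray below 0.0135 m and angle between each of tin_b, tin_c's own z axis and vertical below 0.06 rad and contact force between each of tin_b, tin_c and the fingers below 0.05 N and contact force between each of tin_b, tin_c and tray below 2.5 N) or (contact force between tin_b and the fingers above 1 N and contact force between tin_b and tray below 0.05 N and height (world z) of tin_b above 0.15 m and angle between tin_b's own z axis and vertical below 0.2 rad and linear speed of each of tin_b, tin_a, tin_c below 0.02 m/s and distance of each of tin_a, tin_c from where it was at the start of the episode below 0.012 m and z of each of tin_a, tin_c in the frame of tray below 0.0135 m and angle between each of tin_a, tin_c's own z axis and vertical below 0.06 rad and contact force between each of tin_a, tin_c and the fingers below 0.05 N and contact force between each of tin_a, tin_c and tray below 2.5 N) or (contact force between tin_c and the fingers above 1 N and contact force between tin_c and tray below 0.05 N and height (world z) of tin_c above 0.15 m and angle between tin_c's own z axis and vertical below 0.2 rad and linear speed of each of tin_c, tin_a, tin_b below 0.02 m/s and distance of each of tin_a, tin_b from where it was at the start of the episode below 0.012 m and z of each of tin_a, tin_b in the frame of tray below 0.0135 m and angle between each of tin_a, tin_b's own z axis and vertical below 0.06 rad and contact force between each of tin_a, tin_b and the fingers below 0.05 N and contact force between each of tin_a, tin_b and tray below 2.5 N))); the arm keeps its last pose, push and grip.
It fails at once if pen: disturbed (moved more than 20 mm) (distance of pen from where it was at the start of the episode above 0.02 m).
It fails at once if stapler: disturbed (moved more than 20 mm) (distance of stapler from where it was at the start of the episode above 0.02 m).
It fails at once if spectacles: disturbed (moved more than 20 mm) (distance of spectacles from where it was at the start of the episode above 0.02 m).
It fails at once if a tin is tipped over on its side (angle between any of tin_a, tin_b, tin_c's own z axis and vertical above 0.8 rad).
It also fails if it takes over 58 s, if anything falls off the work surface, if the arm or the gripper's body presses on something with over 40 N, if the wrist force passes 120 N, or if a joint passes its speed limit or range.

### The arm

A 7-joint arm with a two-finger parallel gripper is mounted at the origin on a cart in front of the work surface, level with it; the furniture and walls round the work are solid. World frame = base frame: x ahead of the robot, y to its left, z up, the work surface at z = 0. Lengths are in m, angles in rad, forces in N, time in s.
With the tool pointing down it reaches from about 0.4 to 0.85 m from the base axis. Payload 10.4 kg.
Tool frame: the origin (TCP) lies on the mounting face of the last link; the fingertips stand 173 mm ahead of it and the grasp point (between the pads) lies 155 mm ahead of it (manip.tip_extent is the distance from the TCP to the fingertips, in m); z points along the fingers, y is the line along which they close (so a half turn about z gives the same grasp; the last joint's range is limited). The gripper opens to 85 mm and grips with 20 to 120 N. Pads are 22 mm wide; open, the fingers measure 114 mm over their backs; the gripper's body (76 mm by 85 mm) begins 54 mm behind the grasp point. The pads swing forward as they close: fully open they stand 13 mm farther back than shut.
Start: joints at [1.081, 0.332, -0.065, 1.46, 0.022, 1.35, -0.088], TCP at [0.281, -0.558, 0.405] pointing down, gripper open.
Joint ranges: [-2.6, 2.6], [-0.5, 2.12], [-1.47, 1.34], [0.16, 2.42], [-1.27, 4.41], [0.06, 2.06], [-2.6, 2.6]. Speed limits (rad/s): [2.22, 2.22, 2.79, 2.79, 3.14, 3.14, 3.14].

### API

Orientations are given as a unit quaternion [x, y, z, w].
In Python, from workcell import manip gives the robot as it stands.
- The arm moves only by the tool move_arm, never from a script. Its argument "plan" is one flat list of numbers, 7 for each row, row after row: the turn, a rotation vector about the tool's x, y, z in rad, then the shift along the tool's x, y, z in m, then the finger opening in m, from 0 to 0.0854. In form: [ax, ay, az, dx, dy, dz, gripper, ax, ay, az, dx, dy, dz, gripper, ...]. A call has 1 to 12 rows; each row is the pose to reach, as a shift and turn from the pose commanded when the call began, along the tool's axes at that moment; what a row does not reach only later rows make up. A row lasts 1/8 s, in which the tool goes at most 62.5 mm and 10.7 degrees, less where a joint would pass 70% of its speed; a pose out of reach is approached as far as the arm can. A call with a gripper value outside its range is refused whole. The fingers move at their own pace and stop on an object; "squeeze" is the grip in N (left out, the last holds). Time passes only in rows, so rows that repeat a pose let the fingers close. It gives the time, the measured TCP pose, the force, the opening and the grip force at its end, in the units of the state.
- manip.get_obs(): the state, without advancing time (a new reading comes with each control period).
- manip.camera(name): name is "side" or "top" or "wrist"; returns a dict with "color" (480x640x3 uint8, red, green, blue), "fx", "fy", "cx", "cy" (pixels), "dist" ([k1, k2, p1, p2, k3] as OpenCV has them; the pictures are not rectified), "cam_to_world" (4x4, takes a point from camera to world coordinates); the wrist camera has in their place "mount" (4x4, takes a point from camera to tool coordinates, whose origin is the TCP and whose axes are the flange's). Camera axes: x right, y down, z forward; pixel columns grow to the right and rows downward; lengths in m; the calibration is good to about 2 mm. A picture is of the moment at which its call begins: read the wrist's pose just before it. There is no depth.
- manip.hand_in(): hands the job in; it is judged then, once.
Trained networks look in a picture, given as the dict that the camera call returned (one of the last four; its "shot" number tells which), for a name from the list of things; names that differ only in an ending like _2 or _b are one class to them, and where a whole thing is asked for, a point or a joint stands for the part that bears it (a point fixed in the world has none). Each returns a list of dicts, best first, with "conf" (0 to 1); they miss things now and then, are a little off and sometimes report something else, mostly with a low value. They report only what shows in the picture. A call takes as long as a camera call. They do not tell look-alikes from the thing itself.
- manip.look_for(picture, label): "position" ([x, y, z] in m, in the coordinates of the camera as it stood for that picture, good to about 4 mm: the middle of the surface that is visible of it).
- manip.silhouettes(picture, label): "pixels" (480x640 bool, what is visible of it).
- manip.tip_of(picture, label): "position" ([x, y, z] in m, in the coordinates of the camera as it stood for that picture, good to about 4 mm: a listed point, or the origin of a listed thing).
The state is a dict: "clock": time; "joint_pos": joint angles; "joint_velocities": joint speeds; "tau": joint torques, N m; "position": TCP position; "ee_rot": TCP orientation; "ft_force": force on the tool from outside, world axes, zero at the start; "torque": the same for the moment, N m; "grip_width": opening from 0.0 (shut) to 1.0 (fully open); "grasp_force": force on a finger pad.
Only numpy, scipy, OpenCV 4.12 (cv2) and the standard library are available. Lean on these libraries where they do the work, as an engineer would, in place of code of your own. Each camera call takes 0.05 s, during which the arm holds its last target. There are 200 camera calls.

## Working session

There is one attempt and no reset: what is moved stays moved. The work goes in short steps, Python scripts to look and compute and a tool call to move; the robot and the scene stay as the last step left them, time stands still between calls to the robot, and variables do not carry over. Pictures are saved under pics/ and viewed, at most 12 in all, crops included, and the job is handed in when it is done.

Besides the shell and the picture viewer there is one more tool, called after "Request:" as name(argument=value, ...), one argument or row to a line, values as JSON. move_arm: Moves the arm, as the interface text tells. Its arguments: {"type":"object","properties":{"plan":{"type":"array","items":{"type":"number"}},"squeeze":{"type":"number"}},"required":["plan"]}

```bash
mkdir -p pics; cat > h.py <<'E'
import numpy as np, cv2
from workcell import manip
from scipy.spatial.transform import Rotation as R
def T():
    o=manip.get_obs(); M=np.eye(4); M[:3,:3]=R.from_quat(o["ee_rot"]).as_matrix(); M[:3,3]=o["position"]; return M
def cam(n):
    t=T(); p=manip.camera(n); p["W"]=t@np.array(p["mount"]) if n=="wrist" else np.array(p["cam_to_world"]); return p
def w(p,x): return (p["W"]@np.r_[x,1])[:3]
def save(p,f): cv2.imwrite(f"pics/{f}.png",p["color"][:,:,::-1])
def plane(p,uv,z):
    K=np.array([[p["fx"],0,p["cx"]],[0,p["fy"],p["cy"]],[0,0,1]])
    n=cv2.undistortPoints(np.array(uv,float).reshape(-1,1,2),K,np.array(p["dist"],float)).reshape(-1,2)
    d=np.c_[n,np.ones(len(n))]@p["W"][:3,:3].T; c=p["W"][:3,3]
    return c+d*((z-c[2])/d[:,2])[:,None]
E
python3 - <<'E'
from h import *
np.set_printoptions(precision=4,suppress=True)
o=manip.get_obs(); print({k:np.round(v,4) for k,v in o.items()})
for c in("top","side"):
    p=cam(c); save(p,c+"1")
    for l in("tin_a","well_left","well_middle","well_right","tray","pen","stapler","spectacles"):
        f=manip.tip_of if l[:4]in("well","tray") else manip.look_for
        print(c,l,[(round(r["conf"],2),w(p,r["position"]).round(3)) for r in f(p,l)])
E
```

```text
{'clock': np.float64(0.0), 'joint_pos': array([ 1.0814,  0.3329, -0.0647,  1.461 ,  0.0216,  1.3499, -0.0885]), 'joint_velocities': array([-0.0007, -0.0006, -0.    , -0.0002, -0.0007,  0.0009,  0.0009]), 'tau': array([ -0.0004, -62.5463,   0.049 , -39.1609,   0.0162,   0.0099,
        -0.    ]), 'position': array([ 0.2812, -0.558 ,  0.4039]), 'ee_rot': array([ 0.9729,  0.2313, -0.0002, -0.0007]), 'ft_force': array([-0.6652, -0.3702, -0.2272]), 'torque': array([-0.0401,  0.0199,  0.0021]), 'grasp_force': np.float64(0.0), 'grip_width': np.float64(0.9969)}
top tin_a [(0.93, array([ 0.338, -0.067,  0.025])), (0.88, array([0.604, 0.251, 0.034])), (0.83, array([0.477, 0.083, 0.033])), (0.79, array([0.543, 0.168, 0.036]))]
top well_left [(0.68, array([0.61 , 0.251, 0.01 ])), (0.46, array([0.627, 0.157, 0.012]))]
top well_middle [(0.86, array([0.542, 0.168, 0.009]))]
top well_right [(0.63, array([0.48 , 0.083, 0.01 ]))]
top tray [(0.83, array([ 0.547,  0.165, -0.003])), (0.66, array([0.607, 0.254, 0.009])), (0.52, array([0.549, 0.169, 0.012]))]
top pen [(0.75, array([0.62 , 0.155, 0.019]))]
top stapler [(0.9, array([ 0.408, -0.168,  0.05 ])), (0.33, array([0.605, 0.252, 0.032]))]
top spectacles [(0.92, array([0.404, 0.245, 0.032]))]
side tin_a [(0.84, array([0.475, 0.096, 0.037])), (0.75, array([0.603, 0.263, 0.033])), (0.68, array([0.543, 0.179, 0.033])), (0.58, array([ 0.339, -0.05 ,  0.019]))]
side well_left [(0.61, array([0.608, 0.253, 0.009]))]
side well_middle [(0.73, array([0.547, 0.168, 0.008]))]
side well_right [(0.75, array([0.482, 0.086, 0.011]))]
side tray [(0.9, array([0.541, 0.17 , 0.005]))]
side pen [(0.81, array([0.62 , 0.164, 0.018]))]
side stapler [(0.89, array([ 0.409, -0.167,  0.029]))]
side spectacles [(0.6, array([0.403, 0.249, 0.027]))]
```

View pics/top1.png

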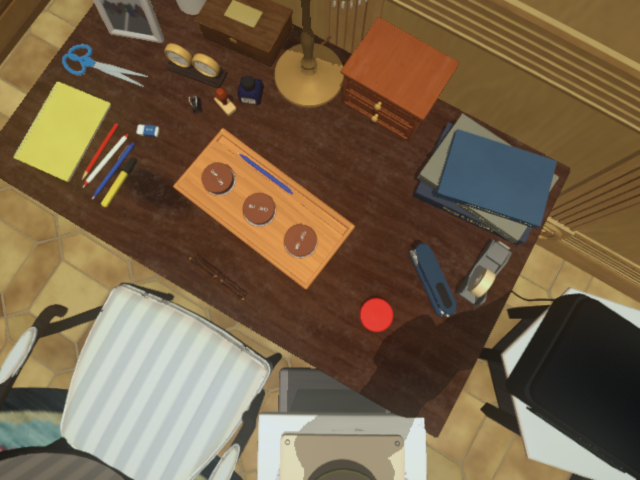

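View pics/side1.png

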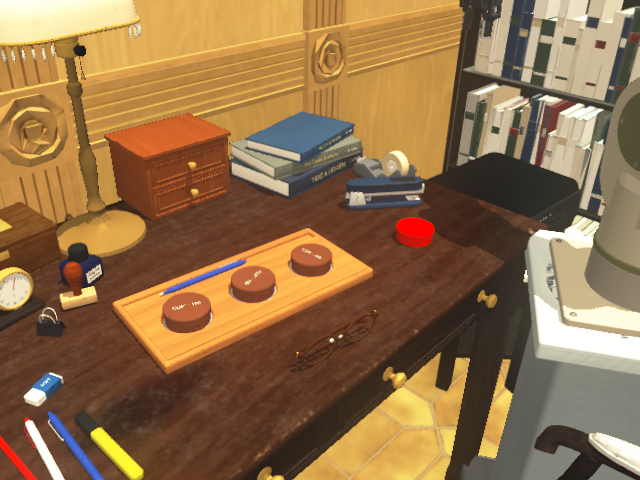

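The three brown tins are at about (218,178), (259,209) and (300,240) in the top view. The red decoy is at (376,315), the pen is behind the row, and a lamp stands past the tray. I'll check the lamp's clearance and work out the first move.

```bash
cat >> h.py <<'E'
YAW=0.919
def go(x,y,z,yaw=YAW):
    t=T(); yv=np.array([np.cos(yaw),np.sin(yaw),0]); zv=np.array([0,0,-1.]); G=np.c_[np.cross(yv,zv),yv,zv]
    a=R.from_matrix(t[:3,:3].T@G).as_rotvec(); d=t[:3,:3].T@(np.array([x,y,z])-t[:3,3])
    print("row",a.round(4),d.round(4))
E
python3 - <<'E'
from h import *
p=cam("top"); print(plane(p,[(307,85),(218,178)],.01).round(3), p["W"][:3,3])
s=cam("side"); L=plane(p,[(307,85)],.01)[0]
K=np.array([[s["fx"],0,s["cx"]],[0,s["fy"],s["cy"]],[0,0,1]]); M=np.linalg.inv(s["W"])
for z in(.0,.2,.3,.4,.5,.6):
    q=M@np.r_[L[:2],z,1]; print(z,(K@q[:3]/q[2])[:2].round(), q[2].round(2),s["fx"])
go(.60,.242,.36)
E
```

```text
[[0.822 0.075 0.01 ]
 [0.613 0.255 0.01 ]] [0.32897092 0.0386913  0.89716695]
0.0 [114. 237.] 1.0 598.7826160507298
0.2 [ 94. 122.] 0.89 598.7826160507298
0.3 [82. 54.] 0.84 598.7826160507298
0.4 [ 69. -22.] 0.79 598.7826160507298
0.5 [  54. -109.] 0.74 598.7826160507298
0.6 [  37. -209.] 0.69 598.7826160507298
row [ 0.0000e+00  1.0000e-04 -2.0229e+00] [ 0.6447 -0.5711  0.0447]
```

Request:
move_arm(
  plan=[0,0,-2.023,0.645,-0.571,0.045,0.0854,0,0,-2.023,0.645,-0.571,0.045,0.0854,0,0,-2.023,0.645,-0.571,0.045,0.0854,0,0,-2.023,0.645,-0.571,0.045,0.0854,0,0,-2.023,0.645,-0.571,0.045,0.0854,0,0,-2.023,0.645,-0.571,0.045,0.0854,0,0,-2.023,0.645,-0.571,0.045,0.0854,0,0,-2.023,0.645,-0.571,0.045,0.0854,0,0,-2.023,0.645,-0.571,0.045,0.0854,0,0,-2.023,0.645,-0.571,0.045,0.0854,0,0,-2.023,0.645,-0.571,0.045,0.0854,0,0,-2.023,0.645,-0.571,0.045,0.0854],
  squeeze=40,
)

```text
clock: 2.5
position: [0.5593, 0.1391, 0.3658]
ee_rot: [0.32, 0.948, 0.0, 0.0]
ft_force: [0.8, 0.4, 1.2]
grip_width: 0.998
grasp_force: 0.0
```

```bash
python3 - <<'E'
from h import *
o=manip.get_obs(); print(o["clock"],o["joint_pos"].round(2),o["position"]); go(.60,.242,.36)
E
```

```text
2.5 [ 0.3   0.34 -0.76  1.62  0.24  1.28  0.42] [0.55934691 0.13906305 0.36576247]
row [0.0004 0.0009 0.001 ] [0.03   0.1065 0.0058]
```

Request:
move_arm(
  plan=[0,0,0,0.03,0.106,0.006,0.0854,0,0,0,0.03,0.106,0.006,0.0854,0,0,0,0.03,0.106,0.006,0.0854,0,0,0,0.03,0.106,0.006,0.0854],
)

```text
clock: 3.0
position: [0.5992, 0.2397, 0.3593]
ee_rot: [0.32, 0.947, -0.0, -0.0]
ft_force: [0.0, 0.5, 1.1]
grip_width: 0.998
grasp_force: 0.0
```

```bash
cat >> h.py <<'E'
def tins(name="wrist",f=None,ztop=.035):
    p=cam(name)
    if f: save(p,f)
    print("look",[(round(r["conf"],2),w(p,r["position"]).round(4)) for r in manip.look_for(p,"tin_a")])
    for r in manip.silhouettes(p,"tin_a"):
        c=max(cv2.findContours(r["pixels"].astype(np.uint8),0,1)[0],key=len).reshape(-1,2)
        e=cv2.fitEllipse(plane(p,c,ztop)[:,:2].astype(np.float32)*1000)
        print("sil",round(r["conf"],2),np.round(e[0],1),np.round(e[1],1),c.min(0),c.max(0))
    return p
E
python3 - <<'E'
from h import *
o=manip.get_obs(); print(o["clock"],o["position"])
tins(f="w1"); tins("top")
go(.608,.252,.19)
E
```

```text
3.0 [0.59922063 0.23965025 0.35933828]
look [(0.81, array([0.6084, 0.2547, 0.0345])), (0.71, array([0.4837, 0.0911, 0.0402])), (0.6, array([0.5415, 0.1725, 0.0313]))]
sil 0.96 [546.4 171.1] [60.7 65.1] [147 175] [235 259]
sil 0.86 [485.3  91.2] [60.8 71.9] [ 13 177] [103 260]
sil 0.56 [608.2 254.4] [61.4 62.6] [292 172] [380 257]
look []
row [ 0.0001  0.0009 -0.0014] [0.0011 0.0156 0.1699]
```

View pics/w1.png

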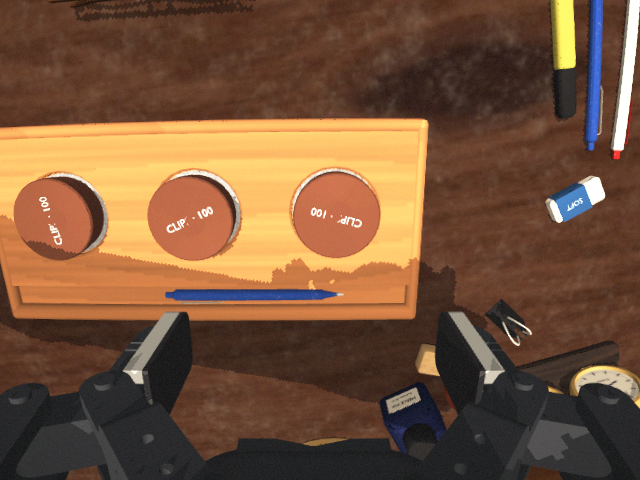

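The left tin's top is centred at pixel (336,213), and the pads line up with the row. I'll go down above it.

Request:
move_arm(
  plan=[0,0,0,0.001,0.015,0.05,0.0854,0,0,0,0.001,0.015,0.1,0.0854,0,0,0,0.001,0.015,0.14,0.0854,0,0,0,0.001,0.015,0.14,0.0854,0,0,0,0.001,0.015,0.14,0.0854],
)

```text
clock: 3.92
position: [0.608, 0.2528, 0.2217]
ee_rot: [0.32, 0.947, 0.001, 0.001]
ft_force: [-0.1, 0.7, 0.9]
grip_width: 0.998
grasp_force: 0.0
```

```bash
python3 - <<'E'
from h import *
o=manip.get_obs(); print(o["clock"],o["position"],o["ft_force"],manip.tip_extent)
tins(f="w2"); 
go(.608,.2535,.186)
E
```

```text
3.925 [0.60801988 0.25276475 0.22165691] [-0.07537513  0.69871631  0.86683794] 0.1734
look [(0.72, array([0.6049, 0.2569, 0.0341])), (0.65, array([0.5401, 0.1784, 0.0311]))]
sil 0.86 [547.1 175.4] [59.8 71.2] [  0 222] [147 366]
sil 0.6 [607.  255.6] [61.  64.9] [237 216] [391 365]
row [ 0.0027  0.0018 -0.0002] [0.0005 0.0004 0.0358]
```

View pics/w2.png

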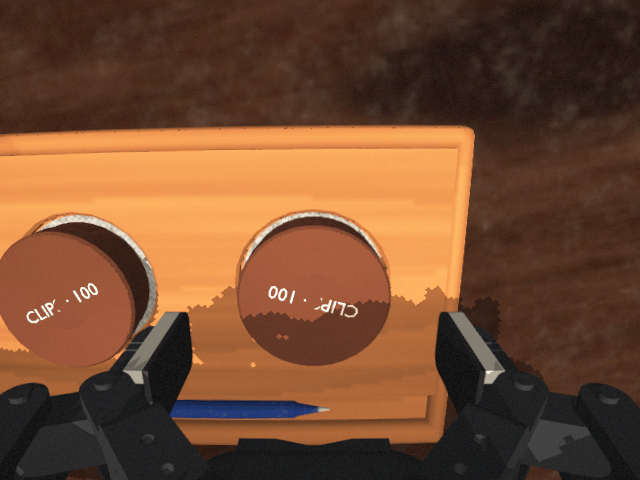

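Left tin spans px 237–391, centred between the pads (188–438). The pen is clear of them.

Request:
move_arm(
  plan=[0,0,0,0.001,0.001,0.02,0.0854,0,0,0,0.001,0.001,0.034,0.0854,0,0,0,0.001,0.001,0.034,0.0854,0,0,0,0.001,0.001,0.034,0.0854],
)

```text
clock: 4.58
position: [0.6073, 0.2541, 0.1856]
ee_rot: [0.32, 0.947, 0.0, -0.0]
ft_force: [-0.5, -0.1, -0.4]
grip_width: 0.997
grasp_force: 0.0
```

Request:
move_arm(
  plan=[0,0,0,0,0,0,0.05,0,0,0,0,0,0,0.05,0,0,0,0,0,0,0.05,0,0,0,0,0,0,0.05,0,0,0,0,0,0,0.05,0,0,0,0,0,0,0.05],
  squeeze=45,
)

```text
clock: 5.32
position: [0.6075, 0.2542, 0.1866]
ee_rot: [0.32, 0.947, 0.0, 0.001]
ft_force: [-2.1, -1.4, 5.9]
grip_width: 0.68
grasp_force: 48.0
```

Request:
move_arm(
  plan=[0,0,0,0,0,-0.005,0.05,0,0,0,0,0,-0.012,0.05,0,0,0,0,0,-0.02,0.05,0,0,0,0,0,-0.03,0.05,0,0,0,0,0,-0.04,0.05,0,0,0,0,0,-0.04,0.05,0,0,0,0,0,-0.04,0.05,0,0,0,0,0,-0.04,0.05,0,0,0,0,0,-0.04,0.05,0,0,0,0,0,-0.04,0.05],
)

```text
clock: 6.58
position: [0.6072, 0.254, 0.2254]
ee_rot: [0.32, 0.947, -0.0, -0.0]
ft_force: [0.4, 0.5, -1.3]
grip_width: 0.684
grasp_force: 48.1
```

```bash
python3 - <<'E'
from h import *
for i in range(5):
    o=manip.get_obs(); print(o["clock"],o["ft_force"],o["torque"],o["grip_width"],o["position"]); p=cam("wrist")
save(p,"w3")
E
```

```text
6.575 [ 0.42980017  0.53634719 -1.34661314] [0.01204421 0.01260844 0.03988879] 0.6842541135734935 [0.60721204 0.253957   0.22537294]
6.625 [-0.27557632 -0.83203841 -1.16673151] [-0.01682957  0.03980455  0.06391154] 0.6819616863227177 [0.60721068 0.25398041 0.2254307 ]
6.675 [ 1.09607662 -0.77569763 -0.63179302] [ 0.00849164 -0.00227302  0.01484465] 0.6764996976355848 [0.60722306 0.2540117  0.2255048 ]
6.725 [-0.45427327 -0.82203091 -1.09857064] [ 0.01751981 -0.00791646 -0.0308652 ] 0.6815722587657993 [0.60724704 0.25398372 0.22553124]
6.775 [-1.47116651 -0.51781863 -0.55957847] [-0.01900791 -0.03087613  0.01812482] 0.6768835688871203 [0.60722472 0.25399211 0.22554388]
```

View pics/w3.png

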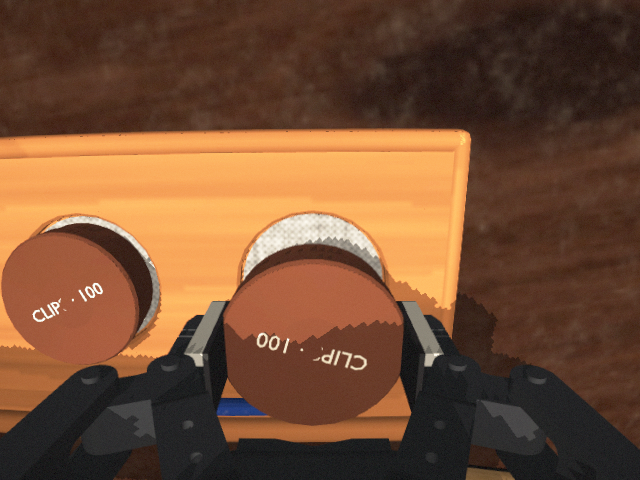

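Left tin lifted and centred in the pads (about 314,340); its well is empty and the middle tin is undisturbed. It weighs about 1–2 N, so it looks light. I'll set it back.

Request:
move_arm(
  plan=[0,0,0,0,0,0.012,0.05,0,0,0,0,0,0.024,0.05,0,0,0,0,0,0.033,0.05,0,0,0,0,0,0.039,0.05,0,0,0,0,0,0.039,0.05,0,0,0,0,0,0.039,0.0854,0,0,0,0,0,0.039,0.0854,0,0,0,0,0,0.039,0.0854,0,0,0,0,0,0.039,0.0854,0,0,0,0,0,0.039,0.0854],
)

```text
clock: 8.07
position: [0.6072, 0.254, 0.1866]
ee_rot: [0.32, 0.947, -0.0, 0.0]
ft_force: [0.6, 0.2, 1.0]
grip_width: 1.002
grasp_force: 0.0
```

Request:
move_arm(
  plan=[0,0,0,0,0,-0.02,0.0854,0,0,0,0,0,-0.045,0.0854,0,0,0,0,-0.04,-0.06,0.0854,0,0,0,0,-0.08,-0.06,0.0854,0,0,0,0,-0.105,-0.06,0.0854,0,0,0,0,-0.105,-0.06,0.0854,0,0,0,0,-0.105,-0.06,0.0854],
)

```text
clock: 8.95
position: [0.544, 0.1712, 0.2477]
ee_rot: [0.32, 0.947, 0.001, 0.001]
ft_force: [0.7, -0.1, -0.5]
grip_width: 0.997
grasp_force: 0.0
```

```bash
python3 - <<'E'
from h import *
o=manip.get_obs(); print(o["clock"],o["position"],o["ft_force"])
tins(f="w4")
tins("side",f="s4")
E
```

```text
8.95 [0.54400475 0.17117735 0.24770636] [ 0.7054733  -0.07368414 -0.53379846]
look [(0.9, array([0.6029, 0.2542, 0.0345])), (0.84, array([0.5397, 0.1718, 0.0328])), (0.83, array([0.4803, 0.0918, 0.0374])), (0.75, array([0.5429, 0.1775, 0.0194]))]
sil 0.93 [483.1  90.8] [60.7 70.6] [ 29 211] [166 339]
sil 0.9 [603.5 252.1] [60.7 69.8] [456 207] [592 335]
look [(0.68, array([0.4779, 0.098 , 0.0345])), (0.67, array([0.5454, 0.1825, 0.0361])), (0.65, array([ 0.3377, -0.0468,  0.0229]))]
sil 0.97 [337.1 -25.7] [62.4 99.9] [397 216] [434 246]
sil 0.73 [538.7 182.7] [62.7 89. ] [231 265] [275 302]
sil 0.72 [476.7 100.3] [62.2 91.8] [291 243] [332 276]
```

View pics/w4.png

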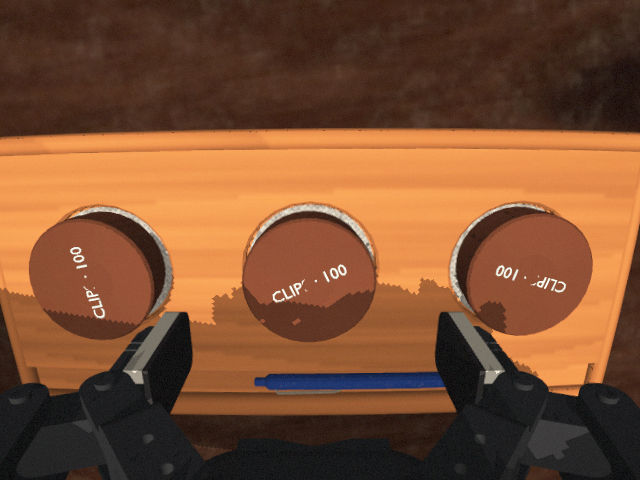

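The left tin is seated again (456–592 px), mirroring the right one (29–166). The middle tin spans 243–377, so it is centred within about 1 mm. I'll go down and grip it.

Request:
move_arm(
  plan=[0,0,0,0,-0.001,0.025,0.0854,0,0,0,0,-0.001,0.045,0.0854,0,0,0,0,-0.001,0.061,0.0854,0,0,0,0,-0.001,0.061,0.0854,0,0,0,0,-0.001,0.061,0.0854,0,0,0,0,-0.001,0.061,0.05,0,0,0,0,-0.001,0.061,0.05,0,0,0,0,-0.001,0.061,0.05,0,0,0,0,-0.001,0.061,0.05,0,0,0,0,-0.001,0.061,0.05,0,0,0,0,-0.001,0.061,0.05],
)

```text
clock: 10.62
position: [0.5431, 0.1697, 0.1867]
ee_rot: [0.32, 0.947, -0.0, 0.001]
ft_force: [-3.4, -0.9, 8.9]
grip_width: 0.681
grasp_force: 47.2
```

Request:
move_arm(
  plan=[0,0,0,0,0,-0.005,0.05,0,0,0,0,0,-0.012,0.05,0,0,0,0,0,-0.02,0.05,0,0,0,0,0,-0.03,0.05,0,0,0,0,0,-0.04,0.05,0,0,0,0,0,-0.04,0.05,0,0,0,0,0,-0.04,0.05,0,0,0,0,0,-0.04,0.05,0,0,0,0,0,-0.04,0.05,0,0,0,0,0,-0.04,0.05],
)

```text
clock: 11.88
position: [0.5429, 0.1697, 0.2254]
ee_rot: [0.32, 0.947, -0.0, -0.0]
ft_force: [-0.0, 0.2, -4.3]
grip_width: 0.684
grasp_force: 49.2
```

```bash
python3 - <<'E'
from h import *
F=[]
for i in range(6):
    o=manip.get_obs(); F.append(o["ft_force"][2]); p=cam("wrist")
print(o["clock"],np.round(F,2),o["grip_width"],o["position"],o["tau"].round(2))
save(p,"w5")
E
```

```text
12.125 [-4.35 -3.34 -5.69 -4.49 -4.44 -4.45] 0.6817210765626565 [0.54293084 0.1696786  0.22554701] [-0.000e+00 -5.905e+01 -1.202e+01 -3.366e+01  3.000e-02 -0.000e+00
 -0.000e+00]
```

View pics/w5.png

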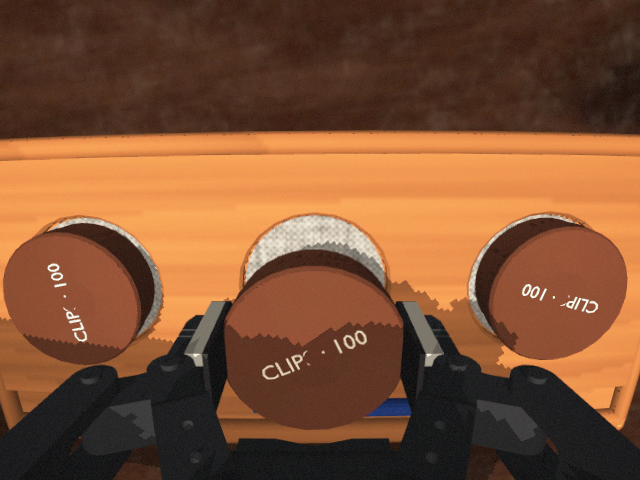

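The middle tin pulls about 4.4 N, so it is the full one. It is held cleanly, and both neighbours are seated. I'll put it back and go to the right tin.

Request:
move_arm(
  plan=[0,0,0,0,0,0.012,0.05,0,0,0,0,0,0.024,0.05,0,0,0,0,0,0.033,0.05,0,0,0,0,0,0.039,0.05,0,0,0,0,0,0.039,0.05,0,0,0,0,0,0.039,0.0854,0,0,0,0,0,0.039,0.0854,0,0,0,0,0,0.039,0.0854,0,0,0,0,0,0.039,0.0854,0,0,0,0,0,0.039,0.0854],
)

```text
clock: 13.42
position: [0.5429, 0.1697, 0.1866]
ee_rot: [0.32, 0.947, 0.0, 0.0]
ft_force: [-0.2, 0.3, -0.1]
grip_width: 1.001
grasp_force: 0.0
```

Request:
move_arm(
  plan=[0,0,0,0,0,-0.02,0.0854,0,0,0,0,0,-0.045,0.0854,0,0,0,0,-0.04,-0.06,0.0854,0,0,0,0,-0.08,-0.06,0.0854,0,0,0,0,-0.105,-0.06,0.0854,0,0,0,0,-0.105,-0.06,0.0854,0,0,0,0,-0.105,-0.06,0.0854],
)

```text
clock: 14.3
position: [0.4798, 0.0869, 0.2476]
ee_rot: [0.32, 0.947, 0.0, 0.001]
ft_force: [0.8, 0.3, 0.3]
grip_width: 0.999
grasp_force: 0.0
```

```bash
python3 - <<'E'
from h import *
o=manip.get_obs(); print(o["clock"],o["position"],o["ft_force"])
tins(f="w6")
E
```

```text
14.3 [0.47975399 0.08685887 0.24758123] [0.84120755 0.30747673 0.27142917]
look [(0.93, array([0.5334, 0.1668, 0.0336])), (0.58, array([0.4804, 0.0852, 0.0369]))]
sil 0.83 [540.6 166.6] [61.  70.1] [455 209] [592 338]
sil 0.58 [480.9  86.1] [61.  64.7] [244 209] [378 342]
```

View pics/w6.png

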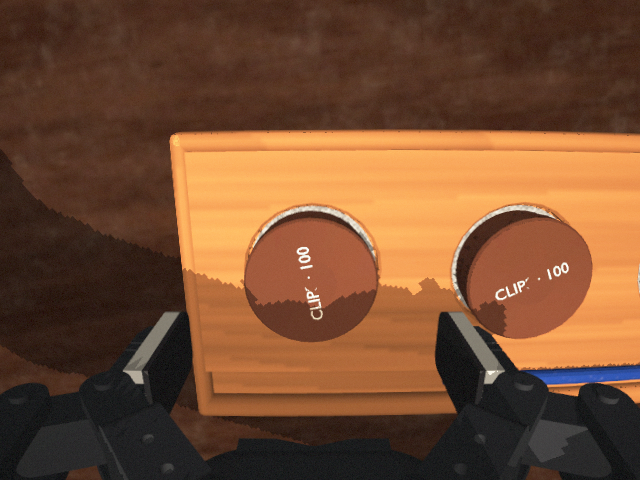

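The middle tin is seated (455–592 px). The right one is centred between the pads (244–378).

Request:
move_arm(
  plan=[0,0,0,0,-0.001,0.025,0.0854,0,0,0,0,-0.001,0.045,0.0854,0,0,0,0,-0.001,0.061,0.0854,0,0,0,0,-0.001,0.061,0.0854,0,0,0,0,-0.001,0.061,0.0854,0,0,0,0,-0.001,0.061,0.05,0,0,0,0,-0.001,0.061,0.05,0,0,0,0,-0.001,0.061,0.05,0,0,0,0,-0.001,0.061,0.05,0,0,0,0,-0.001,0.061,0.05,0,0,0,0,-0.001,0.061,0.05],
)

```text
clock: 15.82
position: [0.479, 0.0855, 0.1866]
ee_rot: [0.32, 0.947, -0.0, 0.001]
ft_force: [-2.5, -0.8, 9.6]
grip_width: 0.678
grasp_force: 46.3
```

Request:
move_arm(
  plan=[0,0,0,0,0,-0.005,0.05,0,0,0,0,0,-0.012,0.05,0,0,0,0,0,-0.02,0.05,0,0,0,0,0,-0.03,0.05,0,0,0,0,0,-0.04,0.05,0,0,0,0,0,-0.04,0.05,0,0,0,0,0,-0.04,0.05,0,0,0,0,0,-0.04,0.05,0,0,0,0,0,-0.04,0.05,0,0,0,0,0,-0.04,0.05],
)

```text
clock: 17.08
position: [0.4786, 0.0855, 0.2254]
ee_rot: [0.32, 0.947, -0.0, -0.0]
ft_force: [0.3, 0.0, -1.0]
grip_width: 0.677
grasp_force: 48.1
```

```bash
python3 - <<'E'
from h import *
F=[]
for i in range(5):
    o=manip.get_obs(); F.append(o["ft_force"][2]); p=cam("wrist")
print(o["clock"],np.round(F,2),o["grip_width"],o["position"])
save(p,"w7")
E
```

```text
17.275 [-0.99 -0.4  -1.23  0.12 -0.66] 0.6748458959804489 [0.47863988 0.08545529 0.22556987]
```

View pics/w7.png

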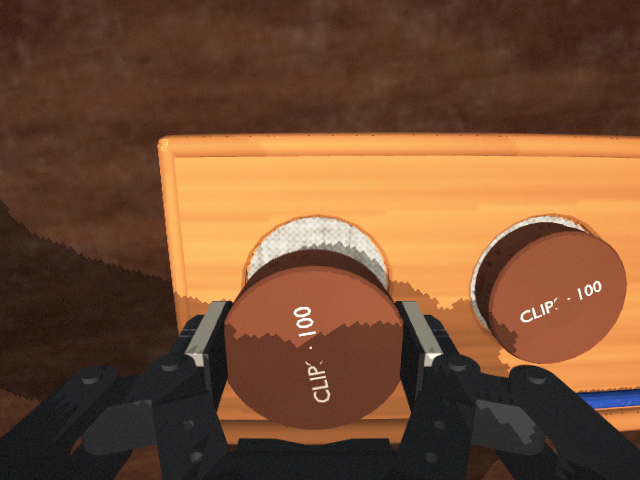

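The right tin is light (about 1 N) and is held clear of its well. The middle one is confirmed as the full tin, so I'll set this one back and return to the middle.

Request:
move_arm(
  plan=[0,0,0,0,0,0.012,0.05,0,0,0,0,0,0.024,0.05,0,0,0,0,0,0.033,0.05,0,0,0,0,0,0.039,0.05,0,0,0,0,0,0.039,0.05,0,0,0,0,0,0.039,0.0854,0,0,0,0,0,0.039,0.0854,0,0,0,0,0,0.039,0.0854,0,0,0,0,0,0.039,0.0854,0,0,0,0,0,0.039,0.0854],
)

```text
clock: 18.58
position: [0.4786, 0.0854, 0.1866]
ee_rot: [0.32, 0.947, -0.0, 0.0]
ft_force: [-0.5, 0.5, -0.1]
grip_width: 1.002
grasp_force: 0.0
```

Request:
move_arm(
  plan=[0,0,0,0,0,-0.02,0.0854,0,0,0,0,0,-0.045,0.0854,0,0,0,0,0.04,-0.06,0.0854,0,0,0,0,0.08,-0.06,0.0854,0,0,0,0,0.106,-0.06,0.0854,0,0,0,0,0.106,-0.06,0.0854,0,0,0,0,0.106,-0.06,0.0854],
)

```text
clock: 19.45
position: [0.5427, 0.1692, 0.2472]
ee_rot: [0.32, 0.947, -0.0, 0.0]
ft_force: [0.3, -0.6, -0.2]
grip_width: 1.002
grasp_force: 0.0
```

```bash
python3 - <<'E'
from h import *
o=manip.get_obs(); print(o["clock"],o["position"],o["ft_force"])
tins(f="w8"); go(.5429,.1697,.1866)
E
```

```text
19.45 [0.54270724 0.16918095 0.24716371] [ 0.31883839 -0.60363446 -0.20988704]
look [(0.96, array([0.4796, 0.0905, 0.0383])), (0.82, array([0.5393, 0.1728, 0.0315])), (0.73, array([0.5993, 0.2527, 0.0339]))]
sil 0.71 [603.3 251.9] [60.8 70.5] [460 208] [598 335]
sil 0.71 [544.3 170. ] [60.6 64.3] [248 210] [381 341]
sil 0.7 [482.1  90.5] [60.3 69.9] [ 31 210] [168 338]
row [-0.0005  0.0006 -0.0011] [0.0005 0.0009 0.0603]
```

View pics/w8.png

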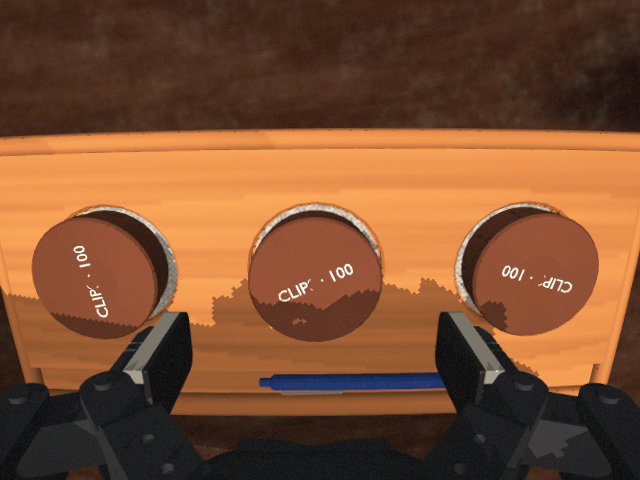

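All three tins are seated (centres about x=100, 315 and 535 px), and the middle one is centred. I'll take it and raise it 20 cm.

Request:
move_arm(
  plan=[0,0,0,0,0.001,0.025,0.0854,0,0,0,0,0.001,0.045,0.0854,0,0,0,0,0.001,0.06,0.0854,0,0,0,0,0.001,0.06,0.0854,0,0,0,0,0.001,0.06,0.0854,0,0,0,0,0.001,0.06,0.05,0,0,0,0,0.001,0.06,0.05,0,0,0,0,0.001,0.06,0.05,0,0,0,0,0.001,0.06,0.05,0,0,0,0,0.001,0.06,0.05,0,0,0,0,0.001,0.06,0.05],
)

```text
clock: 20.98
position: [0.5437, 0.1705, 0.1876]
ee_rot: [0.32, 0.947, -0.0, 0.0]
ft_force: [-3.1, -2.9, 8.9]
grip_width: 0.678
grasp_force: 46.9
```

Request:
move_arm(
  plan=[0,0,0,0,0,-0.006,0.05,0,0,0,0,0,-0.02,0.05,0,0,0,0,0,-0.045,0.05,0,0,0,0,0,-0.07,0.05,0,0,0,0,0,-0.1,0.05,0,0,0,0,0,-0.13,0.05,0,0,0,0,0,-0.16,0.05,0,0,0,0,0,-0.185,0.05,0,0,0,0,0,-0.2,0.05,0,0,0,0,0,-0.2,0.05,0,0,0,0,0,-0.2,0.05,0,0,0,0,0,-0.2,0.05],
)

```text
clock: 22.48
position: [0.5434, 0.1704, 0.3855]
ee_rot: [0.32, 0.947, -0.0, -0.001]
ft_force: [1.0, 0.4, -3.6]
grip_width: 0.683
grasp_force: 49.5
```

Request:
move_arm(
  plan=[0,0,0,0,0,0,0.05,0,0,0,0,0,0,0.05,0,0,0,0,0,0,0.05,0,0,0,0,0,0,0.05],
)

```text
clock: 22.98
position: [0.5435, 0.1705, 0.3865]
ee_rot: [0.32, 0.947, -0.0, 0.0]
ft_force: [0.1, -0.4, -3.9]
grip_width: 0.681
grasp_force: 49.5
```

```bash
python3 - <<'E'
from h import *
F=[]
for i in range(4):
    o=manip.get_obs(); F.append(o["ft_force"][2]); p=cam("wrist")
print(o["clock"],np.round(F,2),o["grip_width"],o["position"],o["grasp_force"])
s=cam("side"); cv2.imwrite("pics/f.png",np.hstack([cv2.resize(x["color"][:,:,::-1],(400,300)) for x in(p,s)]))
E
```

```text
23.125 [-3.93 -3.17 -4.31 -4.42] 0.6770136858678484 [0.54352783 0.17053485 0.38657675] 49.50979870615811
```

View pics/f.png

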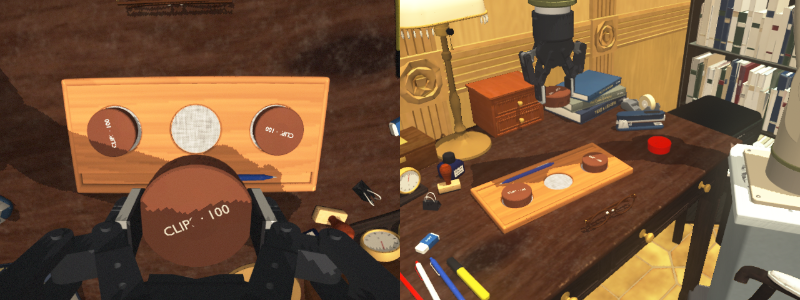

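The full tin is held level and high (left pane, about 195,215). The other two are seated, and the pen, stapler and spectacles are untouched.

```bash
python3 -c "
from workcell import manip
print(manip.hand_in())"
```

```text
the job is handed in; nothing more can be done
None
```

The full tin came from the middle well (about 4.4 N, against about 1 N for each of the others); I handed the job in with it held level about 21 cm above the desk, the other two tins back in their wells, and the pen, stapler and spectacles untouched.

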